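# Stand the glassware in its bench holders

### The arm

A 7-joint arm with a two-finger parallel gripper is mounted at the origin on a cart in front of the work surface, level with it; the furniture and walls round the work are solid. World frame = base frame: x ahead of the robot, y to its left, z up, the work surface at z = 0. Lengths are in m, angles in rad, forces in N, time in s.
With the tool pointing down it reaches from about 0.35 to 0.9 m from the base axis. Payload 8.1 kg.
Tool frame: the origin (TCP) lies at the very end of the fingers, on their centre line; the grasp point (between the pads) lies arm.hold_point_z behind it (arm.hold_point_z is the distance from the TCP to the grasp point, in m); z points along the fingers, y is the line along which they close (so a half turn about z gives the same grasp; the last joint's range is limited). The gripper opens to 92 mm and grips with 3 to 60 N. Pads are 19 mm wide; open, the fingers measure 130 mm over their backs; the gripper's body (75 mm by 190 mm) begins 47 mm behind the grasp point.
Start: joints at [-1.347, 0.434, 0.025, 1.573, -0.012, 1.134, -0.075], TCP at [0.201, 0.592, 0.227] pointing down, gripper open.
Joint ranges: [-2.62, 2.62], [-0.44, 2.09], [-1.27, 1.32], [0.08, 2.57], [-1.32, 4.46], [0.12, 2], [-2.74, 2.74]. Speed limits (rad/s): [2.22, 2.22, 3.01, 3.01, 3.14, 3.14, 3.14].

### API

Orientations are given as a rotation vector (axis times angle).
In Python, from cell import arm, vision, job, cut_out gives the robot as it stands. The module is installed in compiled form; this text tells all that it offers.
- The arm moves only by the tool play_rows, never from a script. Its argument "increments" is text: rows parted by semicolons, each of 5 numbers parted by spaces: the shift along the tool's x, y, z in cm, then the turn about the tool's z in degrees, then the opening, from -1 (shut) to 1 (fully open), so that 0 is half open. A call has 1 to 5 rows; each row shifts and turns the commanded pose from where the row before left it, along the tool's axes as they then stand; what a row does not reach is not made up. A row lasts 1/12 s, in which the tool goes at most 41.7 mm and 7.16 degrees, less where a joint would pass 70% of its speed; a pose out of reach is approached as far as the arm can. A call is refused whole if a number of a shift passes 4.17 or a number of a turn 7.16, either way. A call with a gripper value outside its range is refused whole. The fingers move at their own pace and stop on an object; "grip_force" is the grip in N (left out, the last holds). Time passes only in rows, so rows that do not move let the fingers close. It gives the time, the measured TCP pose, the force, the opening and the grip force at its end, in the units of the state.
- arm.observe(): the state, without advancing time (a new reading comes with each control period).
- vision.get_image(name): name is "side" or "top"; returns a dict with "frame" (400x640x3 uint8, red, green, blue), "z_map" (400x640 float32, m along the optical axis (not along the pixel's ray), 0 where there is no reading), "mtx" (3x3 intrinsics, pixels), "cam_to_world" (4x4, takes a point from camera to world coordinates). Camera axes: x right, y up, looking along -z (the intrinsics and any distortion apply to the point x, -y, -z); pixel columns grow to the right and rows downward; lengths in m; the calibration is good to about 2 mm. A picture is of the moment at which its call begins.
- job.sign_off(): hands the job in; it is judged then, once.
Trained networks look in a picture, given as the dict that the camera call returned (one of the last four; its "shot" number tells which), for a name from the list of things; names that differ only in an ending like _2 or _b are one class to them, and where a whole thing is asked for, a point or a joint stands for the part that bears it (a point fixed in the world has none). Each returns a list of dicts, best first, with "confidence" (0 to 1); they miss things now and then, are a little off and sometimes report something else, mostly with a low value. They report only what shows in the picture. A call takes as long as a camera call. They do not tell look-alikes from the thing itself.
- cut_out(query, picture): "mask" (400x640 bool, what is visible of it) and "point" ([row, column] in pixels, amid what is visible of it).
The state is a dict: "clock": time; "joints": joint angles; "dq": joint speeds; "joint_efforts": joint torques, N m; "position": TCP position; "ee_rot": TCP orientation; "force": force on the tool from outside, world axes, zero at the start; "ft_torque": the same for the moment, N m; "width": opening from 0.0 (shut) to 1.0 (fully open); "gripper_force": force on a finger pad.
Only numpy, scipy, OpenCV 4.12 (cv2) and the standard library are available. Lean on these libraries where they do the work, as an engineer would, in place of code of your own. Each camera call takes 0.05 s, during which the arm holds its last target. There are 200 camera calls.

### The job

Pick out the four loose pieces of glassware that stand among the low grey metal ring-shaped holders on the open bench (not what is stored at the far left) and stand each one upright in the holder sized for it: the two vials in the two holders with the narrowest wells (either vial in either), the small beaker in the middle-sized one, the brown bottle in the widest. Lower them in so that each stands flat on the floor of its well, neither dropped nor tipped over, and leave the red rubber bulb and the steel tee fitting where they are.

Things in the scene. Friction and masses are not known exactly. Their poses are not given: they have to be found in the camera images.
- vial_a_mid (a point): one of two alike: sample vial, clear glass with a black screw cap, standing upright; round, 27 mm across and 59 mm high, 22 g; straight wall from the bench to the cap. The point is on its axis half-way up, 29.5 mm above its underside; z runs up its axis
- vial_b_mid (a point): the other of two alike: sample vial, clear glass with a black screw cap, standing upright; round, 27 mm across and 59 mm high, 22 g; straight wall from the bench to the cap. The point is on its axis half-way up, 29.5 mm above its underside; z runs up its axis
- beaker_mid (a point): small empty open beaker of clear glass, standing upright; round, 45 mm across the rim, about 40 mm at the base, 60 mm high, 41 g; grasp it from outside, across its full width. The point is on its axis half-way up, 30 mm above its underside; z runs up its axis
- bottle_mid (a point): brown glass reagent bottle with a blue screw cap, standing upright; round, 56 mm across, 104 mm high in all: straight body to about 55 mm up, then the shoulder, and a firm cap 43 mm across from 80 to 104 mm up; about 190 g. Best gripped by the cap, near 90 mm above its underside; gripped at half height, the cap all but touches the palm of many grippers. The point is on its axis half-way up, 52 mm above its underside; z runs up its axis
- holder_small_1_well (a point): one of two alike, for a vial: metal-grey aluminium holder with a grey plastic pad as floor, fixed to the bench: a low round cup standing open upward, 12 mm high in all, wall 6 mm thick, floor 4 mm above the worktop, so the well is 8 mm deep (the larger flat ribbed black disc let into the worktop near the heater is no holder). Well 43 mm across, 55 mm outside. The point is at the centre of the well floor, 4 mm above the worktop; z is up
- holder_small_2_well (a point): the other of two alike, for a vial: metal-grey aluminium holder with a grey plastic pad as floor, fixed to the bench: a low round cup standing open upward, 12 mm high in all, wall 6 mm thick, floor 4 mm above the worktop, so the well is 8 mm deep (the larger flat ribbed black disc let into the worktop near the heater is no holder). Well 43 mm across, 55 mm outside. The point is at the centre of the well floor, 4 mm above the worktop; z is up
- holder_medium_well (a point): for the beaker: metal-grey aluminium holder with a grey plastic pad as floor, fixed to the bench: a low round cup standing open upward, 12 mm high in all, wall 6 mm thick, floor 4 mm above the worktop, so the well is 8 mm deep (the larger flat ribbed black disc let into the worktop near the heater is no holder). Well 57 mm across, 69 mm outside. The point is at the centre of the well floor, 4 mm above the worktop; z is up
- holder_large_well (a point): for the bottle: metal-grey aluminium holder with a grey plastic pad as floor, fixed to the bench: a low round cup standing open upward, 12 mm high in all, wall 6 mm thick, floor 4 mm above the worktop, so the well is 8 mm deep (the larger flat ribbed black disc let into the worktop near the heater is no holder). Well 74 mm across, 86 mm outside. The point is at the centre of the well floor, 4 mm above the worktop; z is up
- rubber_bulb_mid (a point): red rubber pipette bulb standing on the bench behind the work, 44 mm across and 62 mm high; not glassware, to be left alone. The point is on its axis, 31 mm above the bench
- tee_fitting_mid (a point): steel tee-shaped pipe fitting lying on the bench behind the work, 38 x 54 x 15 mm; not glassware, to be left alone. The point is 7.5 mm above the bench
Not all that is in view belongs to the job. Leave any blue or yellow look-alike of the part that bears vial_a_mid alone.

How it is judged:
At the end, for the whole second after the job is handed in: Each vial stands in a small holder of its own, the beaker in the medium holder and the bottle in the large one: axis within 12 mm of the well's centre, seated on the well floor within 4 mm, upright within 0.1 rad, released and at rest ((((horizontal distance between vial_a_mid and holder_small_1_well below 0.012 m and z of vial_a_mid in the frame of holder_small_1_well between 0.0255 and 0.0335 m) and (horizontal distance between vial_b_mid and holder_small_2_well below 0.012 m and z of vial_b_mid in the frame of holder_small_2_well between 0.0255 and 0.0335 m)) or ((horizontal distance between vial_a_mid and holder_small_2_well below 0.012 m and z of vial_a_mid in the frame of holder_small_2_well between 0.0255 and 0.0335 m) and (horizontal distance between vial_b_mid and holder_small_1_well below 0.012 m and z of vial_b_mid in the frame of holder_small_1_well between 0.0255 and 0.0335 m))) and horizontal distance between beaker_mid and holder_medium_well below 0.012 m and z of beaker_mid in the frame of holder_medium_well between 0.026 and 0.034 m and horizontal distance between bottle_mid and holder_large_well below 0.012 m and z of bottle_mid in the frame of holder_large_well between 0.048 and 0.056 m and angle between each of vial_a_mid, vial_b_mid, beaker_mid, bottle_mid's own z axis and vertical below 0.1 rad and linear speed of each of vial_a, vial_b, beaker, bottle below 0.02 m/s and contact force between each of vial_a, vial_b, beaker, bottle and the fingers below 0.05 N); the robot touches nothing.
It fails at once if a piece of glassware is tipped over (more than 35 degrees from upright) (angle between any of vial_a_mid, vial_b_mid, beaker_mid, bottle_mid's own z axis and vertical above 0.6 rad).
It fails at once if a piece of glassware is dropped: it falls freely with its underside more than 30 mm above the worktop ((height (world z) of vial_a_mid above 0.0595 m and contact force between vial_a and anything else below 0.01 N) or (height (world z) of vial_b_mid above 0.0595 m and contact force between vial_b and anything else below 0.01 N) or (height (world z) of beaker_mid above 0.06 m and contact force between beaker and anything else below 0.01 N) or (height (world z) of bottle_mid above 0.082 m and contact force between bottle and anything else below 0.01 N)).
It fails at once if the rubber bulb or the tee fitting is moved by more than 30 mm (distance of any of rubber_bulb_mid, tee_fitting_mid from where it was at the start of the episode above 0.03 m).
It also fails if it takes over 112 s, if anything falls off the work surface, if the arm or the gripper's body presses on something with over 40 N, if the wrist force passes 120 N, or if a joint passes its speed limit or range.

## Working session

There is one attempt and no reset: what is moved stays moved. The work goes in short steps, Python scripts to look and compute and a tool call to move; the robot and the scene stay as the last step left them, time stands still between calls to the robot, and variables do not carry over. Pictures are saved under pics/ and viewed, at most 14 in all, crops included, and the job is handed in when it is done.

Besides the shell and the picture viewer there is one more tool, called after "Request:" as name(argument=value, ...) on one line, values as JSON. play_rows: Moves the arm, as the interface text tells. Its arguments: {"type":"object","properties":{"increments":{"type":"string"},"grip_force":{"type":"number"}},"required":["increments"]}

```bash
mkdir -p pics; cat > h.py <<'E'
from cell import arm, vision, job, cut_out
import numpy as np, cv2
from scipy.spatial.transform import Rotation as R
def cloud(p):
    z=p["z_map"].astype(float); K=p["mtx"]; h,w=z.shape
    u,v=np.meshgrid(np.arange(w),np.arange(h))
    P=np.stack([(u-K[0,2])*z/K[0,0],-(v-K[1,2])*z/K[1,1],-z],-1)
    T=np.array(p["cam_to_world"]); W=P@T[:3,:3].T+T[:3,3]; W[z==0]=np.nan
    return W
def ray(p,r,c,h):
    K=p["mtx"];T=np.array(p["cam_to_world"])
    d=T[:3,:3]@np.array([(c-K[0,2])/K[0,0],-(r-K[1,2])/K[1,1],-1]);o=T[:3,3]
    return o+d*(h-o[2])/d[2]
E
python3 - <<'E'
from h import *
s=arm.observe(); print(s, arm.hold_point_z)
print([a for a in dir(vision) if a[0]!='_'])
for n in ("top","side"):
    p=vision.get_image(n); cv2.imwrite(f"pics/{n}0.png",p["frame"][...,::-1]); W=cloud(p)
    print(n,p["mtx"].tolist(),np.round(p["cam_to_world"],3).tolist(),[k for k in p])
    for q in ["vial_a_mid","beaker_mid","bottle_mid","holder_small_1_well","holder_medium_well","holder_large_well","rubber_bulb_mid","tee_fitting_mid"]:
        for d in cut_out(q,p):
            m=d["mask"]; w=W[m]; w=w[~np.isnan(w[:,0])]
            print(q,round(d["confidence"],2),d["point"],m.sum(),np.round(np.median(w,0),3) if len(w) else None, np.round(np.percentile(w,[3,97],axis=0),3).tolist() if len(w) else None)
E
```

```text
{'clock': 0.0, 'joints': array([-1.34656661,  0.43521195,  0.02500837,  1.57409281, -0.01157636,
        1.13398189, -0.07509422]), 'dq': array([ 0.00019137, -0.00118287, -0.00133406,  0.00089531,  0.00045765,
       -0.00071467,  0.00029527]), 'joint_efforts': array([ 1.82084977e-04, -6.67866540e+01,  9.85033549e-01, -3.14459324e+01,
       -6.05765311e-02,  4.31178685e-02,  1.99489473e-04]), 'position': array([0.20057095, 0.59141254, 0.2259539 ]), 'ee_rot': array([-5.11221930e-01, -3.09964087e+00,  2.43111289e-03]), 'force': array([0.32327007, 0.35773589, 0.1909101 ]), 'ft_torque': array([-0.02447767, -0.00572676,  0.007764  ]), 'gripper_force': 0.0, 'width': 1.003107844932669} 0.0188
['get_image']
top [[456.4342754673833, 0.0, 322.3202978158073], [0.0, 456.4342754673833, 192.8284598291686], [0.0, 0.0, 1.0]] [[-0.022, 0.986, -0.163, 0.41], [-1.0, -0.025, -0.017, 0.098], [-0.02, 0.163, 0.986, 1.018], [0.0, 0.0, 0.0, 1.0]] ['frame', 'z_map', 'mtx', 'cam_to_world', 'shot']
vial_a_mid 0.74 [261.1, 445.1] 193 [ 0.426 -0.139  0.055] [[0.414, -0.153, 0.006], [0.438, -0.132, 0.061]]
vial_a
[... 1913 characters left out ...]
[ 0.506 -0.049  0.038] [[0.498, -0.054, 0.003], [0.519, -0.032, 0.06]]
vial_a_mid 0.56 [284.7, 329.9] 292 [ 0.487 -0.137  0.038] [[0.477, -0.142, 0.002], [0.5, -0.121, 0.06]]
beaker_mid 0.67 [242.0, 348.8] 493 [ 0.576 -0.024  0.037] [[0.558, -0.037, -0.0], [0.599, 0.044, 0.06]]
bottle_mid 0.67 [185.0, 269.7] 701 [0.443 0.227 0.06 ] [[0.419, 0.217, 0.0], [0.487, 0.326, 0.104]]
holder_large_well 0.16 [267.0, 301.4] 255 [ 0.449 -0.066  0.037] [[0.438, -0.071, 0.004], [0.463, -0.052, 0.06]]
rubber_bulb_mid 0.46 [192.5, 363.6] 232 [0.703 0.171 0.031] [[0.687, 0.161, 0.0], [0.723, 0.209, 0.058]]
rubber_bulb_mid 0.27 [231.8, 295.4] 404 [0.47  0.087 0.006] [[0.44, 0.055, 0.001], [0.5, 0.116, 0.013]]
```

View pics/top0.png

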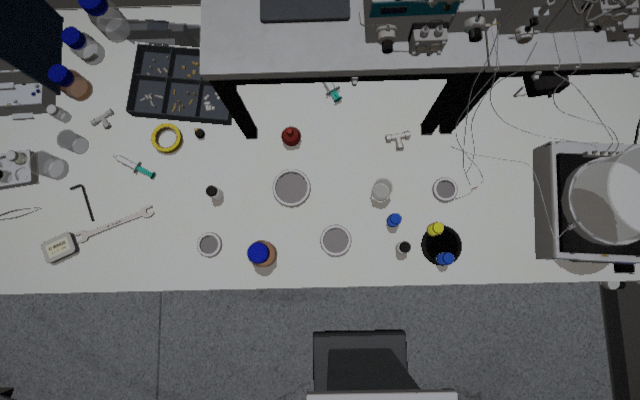

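View pics/side0.png

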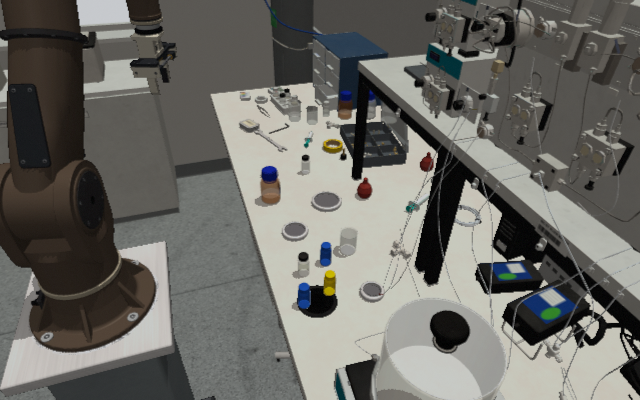

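```bash
python3 - <<'E'
import cv2
a=cv2.imread("pics/top0.png")[165:285,180:480]; b=cv2.imread("pics/side0.png")[160:330,220:420]
cv2.imwrite("pics/c1.png",cv2.vconcat([cv2.resize(a,(700,280),interpolation=3),cv2.resize(cv2.copyMakeBorder(b,0,0,0,204),(700,295),interpolation=3)]))
E
```

```text
Traceback (most recent call last):
cv2.error: OpenCV(4.12.0) :-1: error: (-5:Bad argument) in function 'copyMakeBorder'
> Overload resolution failed:
>  - copyMakeBorder() missing required argument 'borderType' (pos 6)
>  - copyMakeBorder() missing required argument 'borderType' (pos 6)
```

Top view: black-capped vials are at (col,row) (211,191) and (404,247). The blue and yellow look-alikes at (394,219), (445,259) and (435,229) are to be left alone. The beaker is at (381,190), and the standing bottle at (260,254). The small holders are (209,244) and (445,189), the medium one (335,240), the large one (291,187). The black ribbed disc at (441,244) is no holder. The bulb is at (291,136), the tee at (397,138).

```bash
cat >> h.py <<'E'
def circ(P):
    A=np.c_[2*P[:,:2],np.ones(len(P))]; s=np.linalg.lstsq(A,(P[:,:2]**2).sum(1),rcond=None)[0]
    return s[:2],np.sqrt(s[2]+s[0]**2+s[1]**2)
E
python3 - <<'E'
from h import *
a=cv2.imread("pics/top0.png")[165:285,180:480]; b=cv2.imread("pics/side0.png")[140:320,220:420]
cv2.imwrite("pics/c1.png",cv2.vconcat([cv2.resize(a,(700,280),interpolation=3),cv2.resize(cv2.copyMakeBorder(b,0,0,0,200,0),(700,315),interpolation=3)]))
p=vision.get_image("top"); q=vision.get_image("side"); Wt,Ws=cloud(p),cloud(q)
g={"vialL":(191,211,.059,.052,.02),"vialR":(247,404,.059,.052,.02),"beaker":(190,381,.06,.03,.03),"bottle":(253,259,.104,.09,.03),
"hs1":(244,209,.012,.009,.035),"hs2":(189,445,.012,.009,.035),"hm":(240,335,.012,.009,.042),"hl":(187,291,.012,.009,.05),"blue":(219,394,.059,.052,.02)}
for n,(r,c,h,zlo,rad) in g.items():
    e=ray(p,r,c,h); out=[]
    for W in (Wt,Ws):
        P=W.reshape(-1,3); P=P[~np.isnan(P[:,0])]
        P=P[(np.hypot(*(P[:,:2]-e[:2]).T)<rad)&(P[:,2]>zlo)&(P[:,2]<h+.006)]
        if len(P)<6: out.append(len(P));continue
        k,rr=circ(P); mm=cv2.minEnclosingCircle(P[:,:2].astype(np.float32))
        out.append((len(P),"med",np.round(P.mean(0),4).tolist(),"fit",np.round(k,4).tolist(),round(rr,4),"enc",np.round(mm[0],4).tolist(),round(mm[1],4)))
    print(n,np.round(e[:2],3),*out,sep="\n   ")
E
```

```text
vialL
   [0.579 0.352]
   (95, 'med', [0.5808, 0.3523, 0.0579], 'fit', [0.5809, 0.3526], np.float64(0.0085), 'enc', [0.5813, 0.3527], 0.0123)
   (35, 'med', [0.5805, 0.3504, 0.0569], 'fit', [0.5811, 0.3515], np.float64(0.0087), 'enc', [0.5816, 0.352], 0.0117)
vialR
   [ 0.45  -0.054]
   (97, 'med', [0.4516, -0.056, 0.058], 'fit', [0.4517, -0.0561], np.float64(0.0081), 'enc', [0.4514, -0.0562], 0.0114)
   (75, 'med', [0.4508, -0.0588, 0.058], 'fit', [0.4511, -0.0577], np.float64(0.009), 'enc', [0.4518, -0.0571], 0.0128)
beaker
   [ 0.571 -0.011]
   (158, 'med', [0.5809, -0.0173, 0.0507], 'fit', [0.5781, -0.0152], np.float64(0.0204), 'enc', [0.5785, -0.0155], 0.0224)
   (304, 'med', [0.5777, -0.0154, 0.0463], 'fit', [0.5781, -0.0156], np.float64(0.0202), 'enc', [0.5789, -0.0152], 0.0241)
bottle
   [0.443 0.242]
   (360, 'med', [0.4447, 0.2445, 0.1025], 'fit', [0.4448, 0.2447], np.float64(0.015), 'enc', [0.4448, 0.2456], 0.0215)
   (154, 'med', [0.4432, 0.2385, 0.1006], 'fit', [0.4438, 0.2419], np.float64(0.0159), 'enc', [0.4433, 0.2434], 0.0221)
hs1
   [0.468 0.367]
   (168, 'med', [0.
[... 447 characters left out ...]
, 0.0881], np.float64(0.0306), 'enc', [0.4716, 0.0881], 0.034)
   (115, 'med', [0.4707, 0.0838, 0.0113], 'fit', [0.4711, 0.087], np.float64(0.0304), 'enc', [0.4704, 0.0872], 0.0344)
hl
   [0.592 0.184]
   (248, 'med', [0.5916, 0.1847, 0.0113], 'fit', [0.5921, 0.1845], np.float64(0.0391), 'enc', [0.592, 0.1846], 0.0427)
   (135, 'med', [0.5898, 0.1774, 0.0113], 'fit', [0.5916, 0.1832], np.float64(0.039), 'enc', [0.5915, 0.1833], 0.0439)
blue
   [ 0.509 -0.036]
   (96, 'med', [0.5114, -0.0393, 0.0581], 'fit', [0.5115, -0.0394], np.float64(0.0083), 'enc', [0.5119, -0.0395], 0.0117)
   (70, 'med', [0.51, -0.042, 0.058], 'fit', [0.5103, -0.0409], np.float64(0.0088), 'enc', [0.5105, -0.04], 0.012)
```

View pics/c1.png

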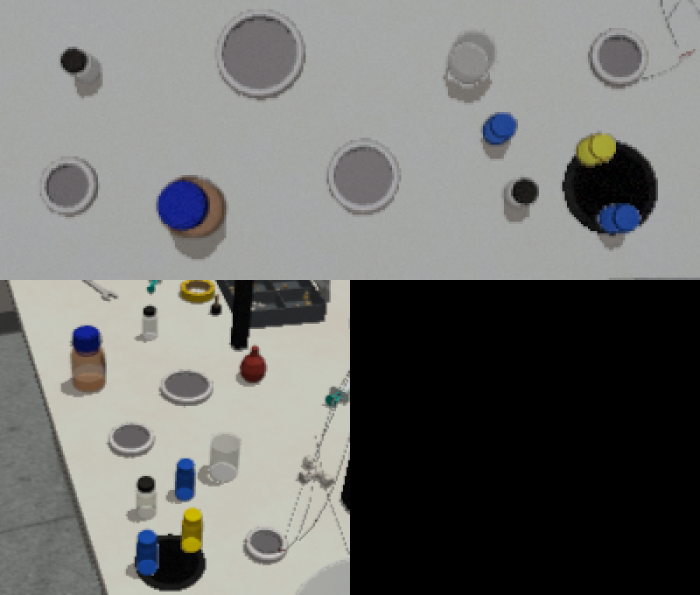

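Layout confirmed: the two black-capped vials are the real ones, and the holders fit their given radii. First I align the closing line with world y.

Request:
play_rows(increments="0 0 0 -6.25 1; 0 0 0 -6.25 1; 0 0 0 -6.25 1; 0 0 0 0 1; 0 0 0 0 1", grip_force=15)

```text
clock: 1.42
position: [0.2008, 0.5919, 0.2267]
ee_rot: [-0.005, -3.141, -0.0]
force: [0.7, 0.6, 0.8]
width: 0.998
gripper_force: 0.0
```

```bash
python3 - <<'E'
from h import *
s=arm.observe();print(s["position"],R.from_rotvec(s["ee_rot"]).as_matrix().round(3).tolist(),s["force"])
p=vision.get_image("top");W=cloud(p).reshape(-1,3);W=W[~np.isnan(W[:,0])]
q=cloud(vision.get_image("side")).reshape(-1,3);q=q[~np.isnan(q[:,0])];W=np.r_[W,q]
for y in np.arange(-.35,.5,.1):
    m=W[(abs(W[:,1]-y)<.05)&(W[:,2]>.12)&(W[:,0]>.3)&(W[:,0]<1)]
    if len(m): i=m[:,0].argmin(); print(round(y,2),np.round(m[i],3),"n x<.7:",(m[:,0]<.7).sum(), np.round(np.percentile(m[:,0],[1,5,20]),3),np.round(np.percentile(m[:,2],[2,98]),3))
E
```

```text
[0.2007772  0.59189218 0.22673554] [[-1.0, 0.003, -0.0], [0.003, 1.0, 0.0], [0.0, 0.0, -1.0]] [0.69530532 0.63702795 0.82726758]
-0.35 [ 0.462 -0.4    0.126] n x<.7: 4427 [0.478 0.503 0.708] [0.13  0.624]
-0.25 [ 0.653 -0.298  0.168] n x<.7: 666 [0.677 0.704 0.715] [0.318 0.607]
-0.15 [ 0.611 -0.192  0.122] n x<.7: 1088 [0.646 0.687 0.71 ] [0.135 0.586]
-0.05 [ 0.706 -0.093  0.354] n x<.7: 0 [0.708 0.709 0.721] [0.321 0.572]
0.05 [0.698 0.05  0.323] n x<.7: 1 [0.707 0.709 0.714] [0.319 0.544]
0.15 [0.707 0.149 0.353] n x<.7: 0 [0.708 0.709 0.714] [0.318 0.371]
0.25 [0.706 0.256 0.357] n x<.7: 0 [0.708 0.709 0.711] [0.144 0.361]
0.35 [0.878 0.303 0.156] n x<.7: 0 [0.879 0.881 0.885] [0.122 0.205]
0.45 [0.871 0.412 0.206] n x<.7: 0 [0.873 0.876 0.886] [0.122 0.213]
```

Request:
play_rows(increments="-2 -2.9 0 0 1; -2 -2.9 0 0 1; -2 -2.9 0 0 1; -2 -2.9 0 0 1; -2 -2.9 0 0 1")

```text
clock: 1.93
position: [0.3014, 0.4456, 0.2269]
ee_rot: [0.003, 3.141, 0.001]
force: [0.6, 0.2, 0.1]
width: 0.998
gripper_force: 0.0
```

Request:
play_rows(increments="-2 -2.9 0 0 1; -2 -2.9 1 0 1; -2 -2.9 1 0 1; -2 -2.9 1 0 1; -2 -2.9 1 0 1")

```text
clock: 2.35
position: [0.4016, 0.3006, 0.1867]
ee_rot: [0.003, 3.141, 0.001]
force: [1.3, -0.3, -0.7]
width: 1.003
gripper_force: 0.0
```

Request:
play_rows(increments="-2 -2.9 1 0 1; -2 -2.9 1 0 1; 0 0 0 0 1; 0 0 0 0 1; 0 0 0 0 1")

```text
clock: 2.77
position: [0.4406, 0.2445, 0.1669]
ee_rot: [-0.002, -3.141, -0.001]
force: [-0.3, 0.6, -0.1]
width: 1.006
gripper_force: 0.0
```

Request:
play_rows(increments="-0.4 0 2.4 0 1; 0 0 2.4 0 1; 0 0 2.4 0 1; 0 0 2.4 0 1; 0 0 0 0 1")

```text
clock: 3.18
position: [0.4419, 0.2445, 0.0676]
ee_rot: [0.004, -3.137, 0.004]
force: [-0.7, -0.7, -0.5]
width: 1.003
gripper_force: 0.0
```

Request:
play_rows(increments="0 0 0 0 -0.2; 0 0 0 0 -0.5; 0 0 0 0 -0.6; 0 0 0 0 -0.7; 0 0 0 0 -0.8", grip_force=15)

```text
clock: 3.6
position: [0.4454, 0.2445, 0.0719]
ee_rot: [-0.001, 3.14, 0.002]
force: [-0.1, 0.5, -1.2]
width: 0.683
gripper_force: 0.0
```

Request:
play_rows(increments="0 0 0 0 -1; 0 0 0 0 -1; 0 0 0 0 -1; 0 0 0 0 -1; 0 0 0 0 -1", grip_force=15)

```text
clock: 4.02
position: [0.4452, 0.2445, 0.0711]
ee_rot: [-0.001, 3.141, 0.001]
force: [0.2, 1.9, 3.6]
width: 0.465
gripper_force: 15.3
```

Request:
play_rows(increments="0 0 -0.5 0 -1; 0 0 -1.5 0 -1; 0 0 -2 0 -1; 0 0 -1 0 -1; 0 0 0 0 -1", grip_force=20)

```text
clock: 4.43
position: [0.4458, 0.2444, 0.1226]
ee_rot: [-0.0, 3.139, 0.003]
force: [0.2, -0.2, -2.5]
width: 0.466
gripper_force: 20.3
```

Request:
play_rows(increments="-1 -0.4 0 0 -1; -2 -0.8 0 0 -1; -2.5 -1 0 0 -1; -2.5 -1 0 0 -1; -2.5 -1 0 0 -1")

```text
clock: 4.85
position: [0.5508, 0.2006, 0.1193]
ee_rot: [0.001, -3.14, 0.002]
force: [0.5, 0.6, -2.2]
width: 0.465
gripper_force: 20.4
```

Request:
play_rows(increments="-2.2 -1 0 0 -1; -1.3 -0.6 0 0 -1; -0.7 -0.3 0 0 -1; 0 0 0 0 -1; 0 0 0 0 -1")

```text
clock: 5.27
position: [0.591, 0.1829, 0.1196]
ee_rot: [0.0, -3.14, 0.001]
force: [-0.0, 1.0, -2.5]
width: 0.466
gripper_force: 20.4
```

```bash
python3 - <<'E'
from h import *
s=arm.observe();print(s["position"],s["force"],s["width"])
for n in ("side","top"):
    p=vision.get_image(n);cv2.imwrite(f"pics/{n}1.png",p["frame"][...,::-1])
E
```

```text
[0.59099515 0.18289805 0.11961868] [-0.01506649  1.01659332 -2.48068072] 0.46587082873832686
```

View pics/side1.png

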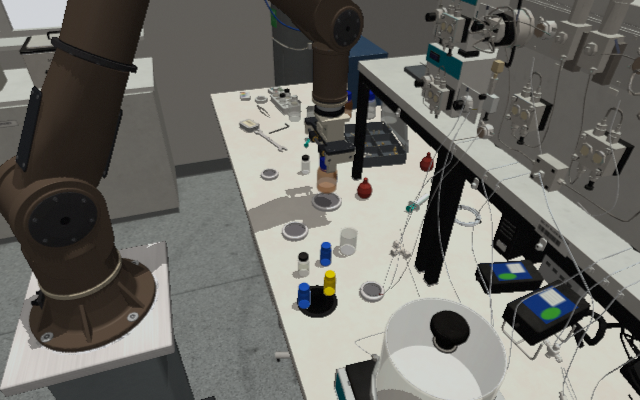

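The bottle (327,175) hangs above the large holder (326,201); I lower it.

Request:
play_rows(increments="-0.1 0.1 1.2 0 -1; 0 0 1.5 0 -1; 0 0 1 0 -1; 0 0 0.4 0 -1; 0 0 0.1 0 -1")

```text
clock: 5.78
position: [0.5917, 0.1841, 0.0774]
ee_rot: [0.002, -3.139, 0.001]
force: [0.9, -0.1, -3.1]
width: 0.468
gripper_force: 20.4
```

Request:
play_rows(increments="0 0 0.1 0 -1; 0 0 0.1 0 -1; 0 0 0 0 -1; 0 0 0 0 -1; 0 0 0 0 -1")

```text
clock: 6.2
position: [0.5931, 0.1842, 0.0772]
ee_rot: [-0.001, 3.141, 0.0]
force: [-0.1, 0.2, -2.7]
width: 0.465
gripper_force: 20.4
```

Request:
play_rows(increments="0 0 0.1 0 -1; 0 0 0.05 0 -1; 0 0 0 0 -1; 0 0 0 0 -1; 0 0 0 0 -1")

```text
clock: 6.62
position: [0.5928, 0.1841, 0.0753]
ee_rot: [-0.001, 3.142, 0.0]
force: [-0.0, -0.0, -2.7]
width: 0.465
gripper_force: 20.4
```

Request:
play_rows(increments="0 0 0.05 0 -1; 0 0 0.05 0 -1; 0 0 0 0 -1; 0 0 0 0 -1; 0 0 0 0 -1")

```text
clock: 7.03
position: [0.5931, 0.1842, 0.0751]
ee_rot: [-0.0, 3.141, 0.001]
force: [-2.0, -0.8, 6.7]
width: 0.466
gripper_force: 20.6
```

Request:
play_rows(increments="0 0 0 0 0.1; 0 0 0 0 0.4; 0 0 0 0 0.6; 0 0 0 0 0.6; 0 0 0 0 0.6")

```text
clock: 7.45
position: [0.5928, 0.184, 0.0742]
ee_rot: [-0.0, 3.142, -0.0]
force: [0.4, 0.5, -1.1]
width: 0.77
gripper_force: 0.0
```

Request:
play_rows(increments="0 0 -0.5 0 0.6; 0 0 -1.5 0 0.6; 0 0 -2 0 0.6; 0 0 -2 0 0.6; 0 0 -1 0 0.6")

```text
clock: 7.87
position: [0.5939, 0.1843, 0.1469]
ee_rot: [-0.0, 3.139, 0.002]
force: [0.1, -0.1, 0.7]
width: 0.794
gripper_force: 0.0
```

Request:
play_rows(increments="0.2 3 0 0 0.2; 0.3 4 0 0 0.2; 0.3 4 0 0 0.2; 0.3 4 0 0 0.2; 0.1 1.8 0 0 0.2")

```text
clock: 8.28
position: [0.5782, 0.3592, 0.144]
ee_rot: [0.01, -3.14, -0.006]
force: [-0.7, 0.9, -0.5]
width: 0.603
gripper_force: 0.0
```

Request:
play_rows(increments="0 0 1.5 0 0.2; 0 0 1.5 0 0.2; 0 0 0 0 0.2; 0 0 0 0 0.2; 0 0 0 0 0.2")

```text
clock: 8.7
position: [0.5812, 0.3517, 0.1149]
ee_rot: [0.001, 3.141, 0.0]
force: [0.5, -0.3, 0.8]
width: 0.603
gripper_force: 0.0
```

```bash
python3 - <<'E'
from h import *
s=arm.observe();print(s["position"],s["force"],s["width"])
for n in ("side","top"):
    p=vision.get_image(n);cv2.imwrite(f"pics/{n}2.png",p["frame"][...,::-1]); W=cloud(p)
    for e,zl,zh in (((.592,.184),.095,.118),((.581,.352),.05,.062)):
        P=W.reshape(-1,3);P=P[~np.isnan(P[:,0])];P=P[(np.hypot(*(P[:,:2]-e).T)<.03)&(P[:,2]>zl)&(P[:,2]<zh)]
        print(n,len(P),P.mean(0) if len(P)>5 else "",circ(P) if len(P)>5 else "",P[:,2].max() if len(P) else "")
E
```

```text
[0.58120821 0.35168923 0.11486389] [ 0.52939713 -0.33740424  0.81754995] 0.602506071675543
side 154 [0.59014999 0.17808742 0.10513074] (array([0.59103581, 0.18099183]), np.float64(0.016011276091238924)) 0.11037082012498267
side 40 [0.57992965 0.34957217 0.05618801] (array([0.58049053, 0.35188258]), np.float64(0.00939066650616974)) 0.060802726450914446
top 344 [0.59146886 0.18391807 0.10607052] (array([0.59170225, 0.18409934]), np.float64(0.015239743551800269)) 0.11033772011713483
top 1   0.055999500124601975
```

View pics/side2.png

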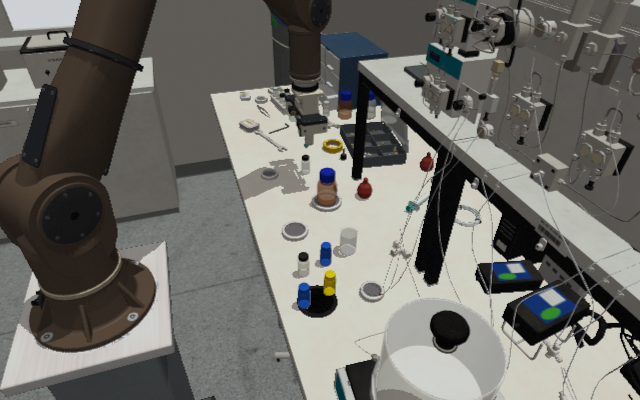

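The bottle stands centred in the large holder (327,188). The gripper is over the left vial (305,163); I go down to grasp it.

Request:
play_rows(increments="0 0 3 0 0.2; 0 0 3 0 0.2; 0 0 2.5 0 0.2; 0 0 1.2 0 0.2; 0 0 0 0 0.2", grip_force=8)

```text
clock: 9.22
position: [0.5794, 0.3509, 0.015]
ee_rot: [0.0, -3.138, 0.004]
force: [-0.2, -0.4, -0.3]
width: 0.599
gripper_force: 0.0
```

Request:
play_rows(increments="0 0 0 0 0; 0 0 0 0 -0.2; 0 0 0 0 -0.3; 0 0 0 0 -0.4; 0 0 0 0 -0.5", grip_force=8)

```text
clock: 9.63
position: [0.5813, 0.3525, 0.0184]
ee_rot: [-0.001, 3.14, 0.002]
force: [-0.3, 0.7, 3.3]
width: 0.287
gripper_force: 8.6
```

Request:
play_rows(increments="0 0 0 0 -0.7; 0 0 0 0 -1; 0 0 0 0 -1; 0 0 0 0 -1; 0 0 0 0 -1", grip_force=8)

```text
clock: 10.05
position: [0.5814, 0.3525, 0.0184]
ee_rot: [-0.001, 3.14, 0.002]
force: [-0.3, -1.2, 6.5]
width: 0.294
gripper_force: 8.0
```

Request:
play_rows(increments="0 0 -0.5 0 -1; 0 0 -1.5 0 -1; 0 0 -1.5 0 -1; 0 0 -0.5 0 -1; 0 0 0 0 -1")

```text
clock: 10.47
position: [0.5817, 0.3527, 0.0589]
ee_rot: [-0.001, 3.139, 0.003]
force: [0.8, -0.9, 0.4]
width: 0.293
gripper_force: 8.0
```

Request:
play_rows(increments="1.2 0.2 0 0 -1; 2.2 0.3 0 0 -1; 2.6 0.3 0 0 -1; 2.4 0.3 0 0 -1; 1.8 0.2 0 0 -1")

```text
clock: 10.88
position: [0.4759, 0.3651, 0.0562]
ee_rot: [0.002, -3.139, 0.001]
force: [-0.6, 0.6, -0.4]
width: 0.293
gripper_force: 8.0
```

Request:
play_rows(increments="1 0.2 0 0 -1; 0 0 0 0 -1; 0 0 0 0 -1; 0 0 1 0 -1; 0 0 1 0 -1")

```text
clock: 11.3
position: [0.4707, 0.3668, 0.0368]
ee_rot: [0.002, 3.14, 0.001]
force: [-1.1, -0.3, -0.7]
width: 0.296
gripper_force: 8.0
```

Request:
play_rows(increments="0 0 0.5 0 -1; 0 0 0.5 0 -1; 0 0 0 0 -1; 0 0 0 0 -1; 0 0 0 0 -1")

```text
clock: 11.72
position: [0.469, 0.367, 0.0273]
ee_rot: [-0.0, 3.141, 0.0]
force: [0.3, 1.0, 0.3]
width: 0.293
gripper_force: 8.0
```

Request:
play_rows(increments="0 0 0.25 0 -1; 0 0 0.1 0 -1; 0 0 0.1 0 -1; 0 0 0 0 -1; 0 0 0 0 -1")

```text
clock: 12.13
position: [0.4687, 0.367, 0.0228]
ee_rot: [-0.001, 3.142, 0.0]
force: [0.9, 0.2, -0.7]
width: 0.295
gripper_force: 8.0
```

Request:
play_rows(increments="0 0 0.05 0 -1; 0 0 0.05 0 -1; 0 0 0 0 -1; 0 0 0 0 -1; 0 0 0 0 -1")

```text
clock: 12.55
position: [0.4689, 0.3672, 0.0224]
ee_rot: [-0.001, 3.141, 0.001]
force: [-0.9, -1.1, 6.2]
width: 0.297
gripper_force: 8.0
```

Request:
play_rows(increments="0 0 0 0 -0.2; 0 0 0 0 0; 0 0 0 0 0.1; 0 0 0 0 0.1; 0 0 0 0 0.1")

```text
clock: 12.97
position: [0.4687, 0.367, 0.0216]
ee_rot: [0.001, -3.142, 0.0]
force: [0.9, -0.7, 0.1]
width: 0.542
gripper_force: 0.0
```

Request:
play_rows(increments="0 0 -0.5 0 0.1; 0 0 -2 0 0.1; 0 0 -3 0 0.1; 0 0 -3 0 0.1; 0 0 -3 0 0.1")

```text
clock: 13.38
position: [0.4685, 0.3668, 0.1382]
ee_rot: [0.0, -3.141, 0.001]
force: [0.1, 0.7, 0.1]
width: 0.552
gripper_force: 0.0
```

Request:
play_rows(increments="-0.6 -2 0 0 0.6; -1.1 -3.8 0 0 0.6; -1.1 -3.8 0 0 0.6; -1.1 -3.8 0 0 0.6; -1.1 -3.8 0 0 0.6")

```text
clock: 13.8
position: [0.519, 0.1934, 0.1373]
ee_rot: [-0.001, 3.141, 0.0]
force: [0.5, 0.4, -0.3]
width: 0.791
gripper_force: 0.0
```

Request:
play_rows(increments="-1.1 -3.8 0 0 0.6; -1.1 -3.8 0 0 0.6; -1.1 -3.8 0 0 0.6; -1.1 -3.8 0 0 0.6; -1.1 -3.8 0 0 0.6")

```text
clock: 14.22
position: [0.5741, 0.0032, 0.1373]
ee_rot: [-0.001, 3.141, 0.0]
force: [1.1, 0.9, 0.1]
width: 0.802
gripper_force: 0.0
```

Request:
play_rows(increments="-0.5 -2 0 0 0.6; 0 0 0 0 0.6; 0 0 0 0 0.6; 0 0 0 0 0.6; 0 0 0 0 0.6")

```text
clock: 14.63
position: [0.5786, -0.0132, 0.1368]
ee_rot: [0.004, -3.141, -0.001]
force: [0.6, 0.1, 0.1]
width: 0.799
gripper_force: 0.0
```

```bash
python3 - <<'E'
from h import *
s=arm.observe();print(s["position"],s["force"],s["width"])
for n in ("side","top"):
    p=vision.get_image(n);cv2.imwrite(f"pics/{n}3.png",p["frame"][...,::-1]); W=cloud(p)
    for e,zl,zh in (((.469,.3675),.054,.07),((.578,-.0155),.03,.064)):
        P=W.reshape(-1,3);P=P[~np.isnan(P[:,0])];P=P[(np.hypot(*(P[:,:2]-e).T)<.03)&(P[:,2]>zl)&(P[:,2]<zh)]
        print(n,len(P),P.mean(0) if len(P)>5 else "",circ(P) if len(P)>5 else "",P[:,2].max() if len(P) else "")
E
```

```text
[ 0.57863133 -0.0131886   0.13678457] [0.6437316  0.06185141 0.08035767] 0.7990976017677581
side 41 [0.46788401 0.36292047 0.06079646] (array([0.46826554, 0.36420119]), np.float64(0.008938893867861404)) 0.06614956057189714
side 305 [ 0.5779812  -0.01547505  0.04618052] (array([ 0.57796306, -0.01540857]), np.float64(0.02024331006756563)) 0.061306366490018416
top 102 [0.4684651  0.36570018 0.06190129] (array([0.46852206, 0.36597997]), np.float64(0.008336179617200514)) 0.06612674059086998
top 63 [ 0.56530065 -0.01298369  0.05005671] (array([ 0.57851192, -0.01537722]), np.float64(0.020648986010678005)) 0.061416650833399866
```

View pics/side3.png

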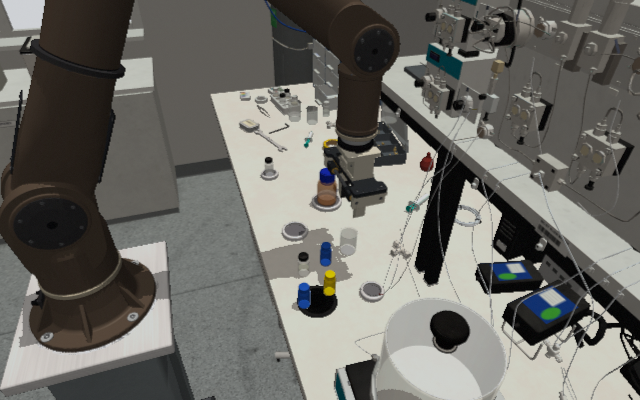

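The vial stands in the left small holder (269,170). The beaker at (348,240) is below the gripper; I go down.

Request:
play_rows(increments="0 -0.2 3 0 0.6; 0 0 3 0 0.6; 0 0 3 0 0.6; 0 0 2.2 0 0.6; 0 0 0.7 0 0.6", grip_force=8)

```text
clock: 15.15
position: [0.5766, -0.0158, 0.0146]
ee_rot: [0.003, -3.137, -0.0]
force: [-1.3, -0.0, 0.0]
width: 0.799
gripper_force: 0.0
```

Request:
play_rows(increments="0 0 0 0 0.6; 0 0 0 0 0.3; 0 0 0 0 0.1; 0 0 0 0 0; 0 0 0 0 -0.1", grip_force=8)

```text
clock: 15.57
position: [0.5798, -0.0168, 0.0191]
ee_rot: [-0.001, 3.139, 0.0]
force: [-0.3, 1.0, -0.9]
width: 0.558
gripper_force: 0.0
```

Request:
play_rows(increments="0 0 0 0 -0.3; 0 0 0 0 -0.6; 0 0 0 0 -1; 0 0 0 0 -1; 0 0 0 0 -1", grip_force=8)

```text
clock: 15.98
position: [0.5796, -0.0167, 0.0184]
ee_rot: [-0.001, 3.14, 0.0]
force: [0.1, -0.2, 6.3]
width: 0.47
gripper_force: 8.0
```

Request:
play_rows(increments="0 0 -0.5 0 -1; 0 0 -1.5 0 -1; 0 0 -1.5 0 -1; 0 0 -0.7 0 -1; 0 0 0 0 -1")

```text
clock: 16.4
position: [0.5799, -0.017, 0.0613]
ee_rot: [-0.0, 3.139, 0.0]
force: [-0.7, 0.1, -1.3]
width: 0.472
gripper_force: 8.0
```

Request:
play_rows(increments="0.8 0.8 0 0 -1; 1.8 1.8 0 0 -1; 2.2 2.2 0 0 -1; 2.2 2.2 0 0 -1; 1.8 1.7 0 0 -1")

```text
clock: 16.82
position: [0.4876, 0.0719, 0.0586]
ee_rot: [0.002, -3.139, -0.0]
force: [0.6, 0.5, -0.8]
width: 0.474
gripper_force: 8.0
```

Request:
play_rows(increments="1.2 1.1 0 0 -1; 0.7 0.6 0 0 -1; 0 0 0 0 -1; 0 0 1 0 -1; 0 0 1 0 -1")

```text
clock: 17.23
position: [0.4732, 0.0864, 0.0392]
ee_rot: [0.001, 3.14, -0.0]
force: [-0.1, 0.5, -0.2]
width: 0.475
gripper_force: 8.0
```

Request:
play_rows(increments="0 0 0.5 0 -1; 0 0 0.5 0 -1; 0 0 0 0 -1; 0 0 0 0 -1; 0 0 0 0 -1")

```text
clock: 17.65
position: [0.4721, 0.0868, 0.0297]
ee_rot: [0.0, 3.142, -0.0]
force: [0.2, -0.2, -0.0]
width: 0.472
gripper_force: 8.0
```

Now the last few millimetres, to about 0.022.

Request:
play_rows(increments="0 0 0.35 0 -1; 0 0 0.2 0 -1; 0 0 0.1 0 -1; 0 0 0 0 -1; 0 0 0 0 -1")

```text
clock: 18.07
position: [0.4718, 0.0871, 0.0232]
ee_rot: [0.001, -3.142, -0.0]
force: [-0.9, 1.2, 0.1]
width: 0.47
gripper_force: 8.0
```

Request:
play_rows(increments="0 0 0.05 0 -1; 0 0 0.05 0 -1; 0 0 0 0 -1; 0 0 0 0 -1; 0 0 0 0 -1")

```text
clock: 18.48
position: [0.4721, 0.0872, 0.0225]
ee_rot: [-0.001, 3.141, 0.0]
force: [-0.3, 0.7, 3.7]
width: 0.475
gripper_force: 8.0
```

Request:
play_rows(increments="0 0 0 0 0.1; 0 0 0 0 0.3; 0 0 0 0 0.5; 0 0 0 0 0.5; 0 0 0 0 0.5")

```text
clock: 18.9
position: [0.4718, 0.087, 0.0221]
ee_rot: [0.0, -3.141, 0.0]
force: [-1.2, 0.5, 0.7]
width: 0.737
gripper_force: 0.0
```

Request:
play_rows(increments="0 0 -0.5 0 0.5; 0 0 -2 0 0.5; 0 0 -3 0 0.5; 0 0 -3 0 0.5; 0 0 -1 0 0.5")

```text
clock: 19.32
position: [0.4735, 0.0873, 0.121]
ee_rot: [0.0, 3.137, 0.002]
force: [1.1, -0.4, 0.4]
width: 0.749
gripper_force: 0.0
```

Request:
play_rows(increments="0.3 -2 0 0 0.1; 0.5 -3.6 0 0 0.1; 0.5 -3.6 0 0 0.1; 0.5 -3.6 0 0 0.1; 0.3 -1.6 0 0 0.1")

```text
clock: 19.73
position: [0.4497, -0.0615, 0.1174]
ee_rot: [-0.006, -3.142, 0.002]
force: [-0.0, -0.6, 0.2]
width: 0.554
gripper_force: 0.0
```

Request:
play_rows(increments="0 0 0 0 0.1; 0 0 0 0 0.1; 0 0 0 0 0.1; 0 0 0 0 0.1; 0 0 0 0 0.1")

```text
clock: 20.15
position: [0.4511, -0.0557, 0.1172]
ee_rot: [0.004, -3.142, -0.001]
force: [-0.1, -0.5, -0.1]
width: 0.542
gripper_force: 0.0
```

```bash
python3 - <<'E'
from h import *
s=arm.observe();print(s["position"],s["force"],s["width"])
for n in ("top","side"):
    p=vision.get_image(n);cv2.imwrite(f"pics/{n}4.png",p["frame"][...,::-1]); W=cloud(p)
    for e,zl,zh in (((.4715,.0875),.034,.07),((.4515,-.057),.05,.064)):
        P=W.reshape(-1,3);P=P[~np.isnan(P[:,0])];P=P[(np.hypot(*(P[:,:2]-e).T)<.03)&(P[:,2]>zl)&(P[:,2]<zh)]
        print(n,len(P),P.mean(0) if len(P)>5 else "",circ(P) if len(P)>5 else "",P[:,2].max() if len(P) else "")
E
```

```text
[ 0.45110261 -0.05572707  0.1171511 ] [-0.13086358 -0.46930486 -0.07161116] 0.5419144325935338
top 111 [0.47377212 0.08759941 0.05942487] (array([0.47062453, 0.08810912]), np.float64(0.02070697480922703)) 0.06749426046978979
top 20 [ 0.44837524 -0.05318385  0.0588884 ] (array([ 0.45024163, -0.05517182]), np.float64(0.006491352790261998)) 0.06396341581228426
side 48 [0.45467638 0.08893368 0.05047178] (array([0.46943036, 0.08812599]), np.float64(0.019248677117905028)) 0.06452007440486274
side 82 [ 0.45064605 -0.05908401  0.05718164] (array([ 0.4511955, -0.0576818]), np.float64(0.008853510023567544)) 0.06118044412801338
```

View pics/side4.png

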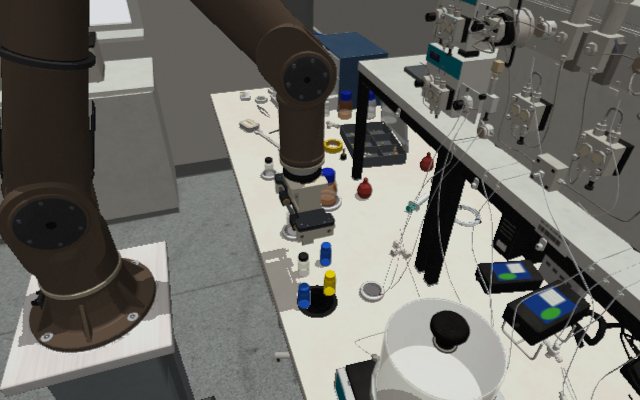

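The gripper stands above the black-capped vial at (303,264), beside the blue one at (326,253). I go down to grasp it.

Request:
play_rows(increments="0 -0.1 3 0 0.1; 0 0 3 0 0.1; 0 0 2.5 0 0.1; 0 0 1.4 0 0.1; 0 0 0 0 0.1", grip_force=8)

```text
clock: 20.67
position: [0.4491, -0.0575, 0.0158]
ee_rot: [0.002, -3.137, -0.0]
force: [-0.4, 0.1, -0.2]
width: 0.556
gripper_force: 0.0
```

Request:
play_rows(increments="0 0 0 0 0; 0 0 0 0 -0.2; 0 0 0 0 -0.3; 0 0 0 0 -0.4; 0 0 0 0 -0.5", grip_force=8)

```text
clock: 21.08
position: [0.4516, -0.0579, 0.0191]
ee_rot: [-0.001, 3.14, 0.0]
force: [0.2, -0.1, 4.5]
width: 0.288
gripper_force: 8.0
```

Request:
play_rows(increments="0 0 0 0 -0.7; 0 0 0 0 -1; 0 0 0 0 -1; 0 0 0 0 -1; 0 0 0 0 -1", grip_force=8)

```text
clock: 21.5
position: [0.4516, -0.0579, 0.0191]
ee_rot: [-0.001, 3.14, 0.0]
force: [-0.3, 0.8, 8.5]
width: 0.288
gripper_force: 8.0
```

Request:
play_rows(increments="0 0 -0.5 0 -1; 0 0 -1.5 0 -1; 0 0 -2.5 0 -1; 0 0 -2.5 0 -1; 0 0 -0.7 0 -1")

```text
clock: 21.92
position: [0.4523, -0.0582, 0.0984]
ee_rot: [-0.0, 3.138, 0.0]
force: [1.0, -0.3, -0.9]
width: 0.295
gripper_force: 8.0
```

```bash
python3 - <<'E'
from h import *
s=arm.observe();print(s["position"],s["force"],s["width"])
p=vision.get_image("top");q=vision.get_image("side")
W=np.r_[cloud(p).reshape(-1,3),cloud(q).reshape(-1,3)];W=W[~np.isnan(W[:,0])]
m=W[(W[:,0]>.52)&(W[:,0]<.69)&(W[:,1]>-.3)&(W[:,1]<-.06)&(W[:,2]>.014)]
m=m[m[:,0].argsort()]
print(len(m),np.round(m[:40],3).tolist())
a=p["frame"][100:260,380:540,::-1];b=q["frame"][170:330,300:460,::-1]
cv2.imwrite("pics/c4.png",cv2.resize(cv2.hconcat([a,b]),(800,400),interpolation=3))
E
```

```text
[ 0.45232994 -0.05820869  0.0983959 ] [ 0.97576931 -0.33400686 -0.8828728 ] 0.2954919269753907
1559 [[0.549, -0.16, 0.027], [0.55, -0.163, 0.027], [0.553, -0.167, 0.027], [0.554, -0.171, 0.028], [0.555, -0.189, 0.037], [0.555, -0.179, 0.032], [0.556, -0.182, 0.033], [0.557, -0.188, 0.036], [0.558, -0.192, 0.037], [0.559, -0.193, 0.038], [0.56, -0.196, 0.041], [0.563, -0.195, 0.039], [0.564, -0.203, 0.047], [0.565, -0.201, 0.044], [0.566, -0.203, 0.047], [0.567, -0.205, 0.049], [0.567, -0.205, 0.046], [0.568, -0.207, 0.05], [0.569, -0.207, 0.046], [0.569, -0.209, 0.052], [0.57, -0.21, 0.051], [0.57, -0.204, 0.051], [0.571, -0.206, 0.051], [0.571, -0.211, 0.053], [0.571, -0.14, 0.014], [0.571, -0.205, 0.053], [0.571, -0.209, 0.054], [0.572, -0.212, 0.052], [0.572, -0.185, 0.014], [0.572, -0.211, 0.056], [0.572, -0.209, 0.05], [0.572, -0.206, 0.05], [0.573, -0.214, 0.06], [0.573, -0.182, 0.014], [0.573, -0.213, 0.056], [0.574, -0.212, 0.054], [0.574, -0.21, 0.054], [0.574, -0.216, 0.061], [0.575, -0.215, 0.059], [0.576, -0.216, 0.064]]
```

View pics/c4.png

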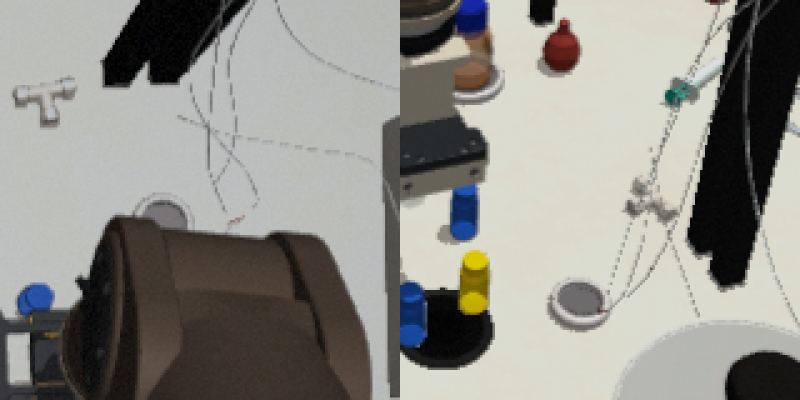

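```bash
python3 - <<'E'
from h import *
p=vision.get_image("top");q=vision.get_image("side")
for z in (0,.02,.04,.06,.08,.1,.14): print(z,ray(p,187,475,z)[:2].round(3),ray(q,294,381,z)[:2].round(3))
for n,P in (("top",p),("side",q)):
    W=cloud(P);h=(W[...,0]>.53)&(W[...,0]<.7)&(W[...,1]>-.3)&(W[...,1]<-.08)&(W[...,2]>.02)&(W[...,2]<.3)
    r,c=np.nonzero(h); print(n,len(r)); 
    i=np.argsort(W[h][:,2])[::max(1,len(r)//25)]
    for k in i: print((r[k],c[k]),W[r[k],c[k]].round(3),end=" ")
E
```

```text
0 [ 0.583 -0.229] [ 0.598 -0.169]
0.02 [ 0.58  -0.223] [ 0.589 -0.184]
0.04 [ 0.576 -0.216] [ 0.58  -0.199]
0.06 [ 0.573 -0.21 ] [ 0.57  -0.214]
0.08 [ 0.569 -0.203] [ 0.561 -0.229]
0.1 [ 0.566 -0.197] [ 0.552 -0.244]
0.14 [ 0.559 -0.184] [ 0.533 -0.273]
top 387
(np.int64(193), np.int64(468)) [ 0.563 -0.2    0.043] (np.int64(187), np.int64(475)) [ 0.573 -0.21   0.059] (np.int64(176), np.int64(466)) [ 0.594 -0.187  0.078] (np.int64(160), np.int64(512)) [ 0.622 -0.279  0.093] (np.int64(169), np.int64(464)) [ 0.605 -0.179  0.096] (np.int64(157), np.int64(473)) [ 0.628 -0.197  0.102] (np.int64(154), np.int64(476)) [ 0.632 -0.201  0.11 ] (np.int64(150), np.int64(474)) [ 0.638 -0.194  0.121] (np.int64(147), np.int64(474)) [ 0.641 -0.191  0.133] (np.int64(149), np.int64(459)) [ 0.636 -0.159  0.14 ] (np.int64(146), np.int64(452)) [ 0.64  -0.142  0.151] (np.int64(143), np.int64(459)) [ 0.641 -0.152  0.165] (np.int64(140), np.int64(457)) [ 0.645 -0.146  0.174] (np.int64(129), np.int64(521)) [ 0.661 -0.265  0.182] (np.int64(126), np.int64(513)) [ 0.664 -0.247  0.192] (np.int64(133), np.int64(46
[... 1329 characters left out ...]
np.int64(223), np.int64(407)) [ 0.641 -0.156  0.186] (np.int64(249), np.int64(442)) [ 0.662 -0.25   0.194] (np.int64(208), np.int64(411)) [ 0.659 -0.134  0.204] (np.int64(209), np.int64(413)) [ 0.654 -0.149  0.214] (np.int64(199), np.int64(415)) [ 0.664 -0.134  0.226] (np.int64(194), np.int64(419)) [ 0.664 -0.145  0.246] (np.int64(187), np.int64(423)) [ 0.674 -0.139  0.256] (np.int64(184), np.int64(425)) [ 0.677 -0.139  0.264] (np.int64(193), np.int64(439)) [ 0.681 -0.182  0.271] (np.int64(184), np.int64(439)) [ 0.69  -0.165  0.278] (np.int64(184), np.int64(440)) [ 0.684 -0.175  0.286] (np.int64(214), np.int64(477)) [ 0.69  -0.279  0.293] (np.int64(176), np.int64(442)) [ 0.689 -0.169  0.299]
```

Thin wires hang close beside this holder. To keep the gripper body above them I set the vial down again and grip it higher, at the cap.

Request:
play_rows(increments="0 0 2.5 0 -1; 0 0 2.5 0 -1; 0 0 1.5 0 -1; 0 0 0.6 0 -1; 0 0 0 0 -1")

```text
clock: 22.53
position: [0.4491, -0.058, 0.0222]
ee_rot: [0.0, -3.137, 0.0]
force: [-0.2, -0.9, -0.3]
width: 0.289
gripper_force: 8.0
```

Request:
play_rows(increments="0 0 0.3 0 -1; 0 0 0.2 0 -1; 0 0 0.1 0 -1; 0 0 0 0 -1; 0 0 0 0 -1")

```text
clock: 22.95
position: [0.4514, -0.058, 0.0188]
ee_rot: [-0.001, 3.14, 0.0]
force: [0.5, 0.3, 2.4]
width: 0.292
gripper_force: 8.0
```

Request:
play_rows(increments="0 0 0 0 -0.3; 0 0 0 0 -0.2; 0 0 0 0 -0.1; 0 0 -0.8 0 -0.1; 0 0 -0.8 0 -0.1")

```text
clock: 23.37
position: [0.4505, -0.058, 0.0346]
ee_rot: [0.0, -3.141, -0.0]
force: [-0.2, -0.6, 0.2]
width: 0.445
gripper_force: 0.0
```

Request:
play_rows(increments="0 0 0 0 -0.1; 0 0 0 0 -0.1; 0 0 0 0 -0.2; 0 0 0 0 -0.4; 0 0 0 0 -0.6")

```text
clock: 23.78
position: [0.4507, -0.058, 0.0341]
ee_rot: [0.001, -3.141, -0.0]
force: [-0.5, -0.2, -0.3]
width: 0.303
gripper_force: 0.0
```

Request:
play_rows(increments="0 0 0 0 -0.8; 0 0 0 0 -1; 0 0 0 0 -1; 0 0 0 0 -1; 0 0 0 0 -1")

```text
clock: 24.2
position: [0.4508, -0.058, 0.0342]
ee_rot: [0.001, -3.141, -0.0]
force: [-0.4, -0.4, -0.1]
width: 0.289
gripper_force: 8.0
```

Request:
play_rows(increments="0 0 -0.5 0 -1; 0 0 -1.5 0 -1; 0 0 -2.5 0 -1; 0 0 -2.5 0 -1; 0 0 -0.5 0 -1")

```text
clock: 24.62
position: [0.4526, -0.0582, 0.1126]
ee_rot: [0.0, 3.137, 0.0]
force: [1.0, 0.2, -0.5]
width: 0.292
gripper_force: 8.0
```

Request:
play_rows(increments="-1 -0.8 0 0 -1; -2 -1.6 0 0 -1; -2.5 -2 0 0 -1; -2.5 -2 0 0 -1; -2 -1.6 0 0 -1")

```text
clock: 25.03
position: [0.5527, -0.1402, 0.1082]
ee_rot: [0.0, -3.141, 0.001]
force: [0.2, 0.1, -0.8]
width: 0.295
gripper_force: 8.0
```

Request:
play_rows(increments="-1.5 -1.2 0 0 -1; -0.8 -0.6 0 0 -1; 0 0 0 0 -1; 0 0 0 0 -1; 0 0 0 0 -1")

```text
clock: 25.45
position: [0.5728, -0.1549, 0.1086]
ee_rot: [0.002, -3.14, -0.001]
force: [0.3, 0.7, 0.1]
width: 0.289
gripper_force: 8.0
```

```bash
python3 - <<'E'
from h import *
s=arm.observe();print(s["position"],s["force"],s["width"])
q=vision.get_image("side")
cv2.imwrite("pics/s5.png",cv2.resize(q["frame"][150:320,260:460,::-1],(700,595),interpolation=3))
E
```

```text
[ 0.57278863 -0.15493999  0.10857138] [0.26851352 0.66814559 0.08152463] 0.28937833319025186
```

View pics/s5.png

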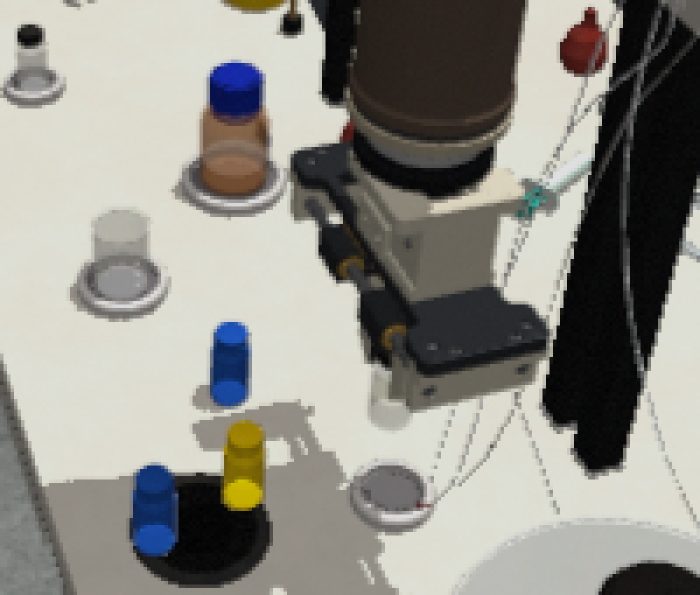

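The vial hangs above the right small holder (393,492), and the three earlier pieces stand in their holders. I lower it, watching the force.

Request:
play_rows(increments="-0.3 -0.3 0.5 0 -1; 0 0 1 0 -1; 0 0 1 0 -1; 0 0 0.5 0 -1; 0 0 0 0 -1")

```text
clock: 25.92
position: [0.5756, -0.1584, 0.0773]
ee_rot: [0.001, -3.138, -0.001]
force: [-0.4, -0.1, -0.1]
width: 0.292
gripper_force: 8.0
```

Request:
play_rows(increments="0 0 1 0 -1; 0 0 1 0 -1; 0 0 0.5 0 -1; 0 0 0 0 -1; 0 0 0 0 -1")

```text
clock: 26.33
position: [0.5767, -0.1589, 0.0537]
ee_rot: [0.0, -3.141, -0.0]
force: [0.2, 0.3, -0.9]
width: 0.288
gripper_force: 8.0
```

Request:
play_rows(increments="0 0 0.7 0 -1; 0 0 0.4 0 -1; 0 0 0.2 0 -1; 0 0 0 0 -1; 0 0 0 0 -1")

```text
clock: 26.75
position: [0.5769, -0.1589, 0.0411]
ee_rot: [0.001, -3.141, -0.0]
force: [0.2, 0.2, 1.1]
width: 0.289
gripper_force: 8.0
```

Request:
play_rows(increments="0 0 0.1 0 -1; 0 0 0.05 0 -1; 0 0 0.05 0 -1; 0 0 0 0 -1; 0 0 0 0 -1")

```text
clock: 27.17
position: [0.577, -0.1589, 0.0393]
ee_rot: [-0.001, 3.141, 0.0]
force: [0.2, -0.5, 0.5]
width: 0.288
gripper_force: 8.0
```

Request:
play_rows(increments="0 0 0.05 0 -1; 0 0 0.05 0 -1; 0 0 0 0 -1; 0 0 0 0 -1; 0 0 0 0 -1")

```text
clock: 27.58
position: [0.5769, -0.1589, 0.0382]
ee_rot: [0.0, -3.142, -0.0]
force: [0.4, -0.1, -0.9]
width: 0.289
gripper_force: 8.0
```

Request:
play_rows(increments="0 0 0.05 0 -1; 0 0 0.05 0 -1; 0 0 0 0 -1; 0 0 0 0 -1; 0 0 0 0 -1")

```text
clock: 28.0
position: [0.5773, -0.159, 0.038]
ee_rot: [-0.0, 3.141, 0.0]
force: [-2.3, 0.7, 8.3]
width: 0.291
gripper_force: 8.0
```

Seated. I open slightly and withdraw straight up, then back.

Request:
play_rows(increments="0 0 0 0 -0.3; 0 0 0 0 -0.2; 0 0 0 0 -0.1; 0 0 0 0 -0.1; 0 0 -0.5 0 -0.1")

```text
clock: 28.42
position: [0.5762, -0.1587, 0.0415]
ee_rot: [0.001, -3.14, -0.001]
force: [-0.4, 0.1, -0.3]
width: 0.45
gripper_force: 0.0
```

Request:
play_rows(increments="0 0 -1.5 0 -0.1; 0 0 -2.5 0 -0.1; 0 0 -2.5 0 -0.1; 0 0 -2.5 0 -0.1; 0 0 -1 0 -0.1")

```text
clock: 28.83
position: [0.5784, -0.1595, 0.1458]
ee_rot: [-0.0, 3.137, -0.001]
force: [0.9, -0.2, -0.1]
width: 0.45
gripper_force: 0.0
```

Request:
play_rows(increments="2 0 0 0 -0.1; 3 0 0 0 -0.1; 3 0 -1 0 -0.1; 3 0 -1 0 -0.1; 2 0 0 0 -0.1")

```text
clock: 29.25
position: [0.4446, -0.1593, 0.1631]
ee_rot: [0.001, 3.141, 0.0]
force: [-0.5, -0.5, 0.5]
width: 0.451
gripper_force: 0.0
```

Request:
play_rows(increments="0 0 0 0 -0.1; 0 0 0 0 -0.1; 0 0 0 0 -0.1; 0 0 0 0 -0.1; 0 0 0 0 -0.1")

```text
clock: 29.67
position: [0.4477, -0.1589, 0.1619]
ee_rot: [0.001, -3.141, 0.0]
force: [0.4, 0.2, -0.0]
width: 0.445
gripper_force: 0.0
```

```bash
python3 - <<'E'
from h import *
s=arm.observe();print(s["position"],s["force"],s["width"])
for n in ("top","side"):
    p=vision.get_image(n);W=cloud(p).reshape(-1,3);W=W[~np.isnan(W[:,0])]
    cv2.imwrite(f"pics/{n}6.png",p["frame"][...,::-1])
    for k,e,zl,zh in (("hs2",(.5795,-.16),.055,.07),("hs1",(.469,.3675),.055,.07),("hm",(.4715,.0875),.034,.07),("hl",(.592,.184),.095,.118)):
        P=W[(np.hypot(*(W[:,:2]-e).T)<.03)&(W[:,2]>zl)&(W[:,2]<zh)]
        if len(P)>5: c,r=circ(P); print(n,k,len(P),c.round(4),r.round(4),P[:,2].max().round(4),"off",np.hypot(*(c-e)).round(4))
E
```

```text
[ 0.44773946 -0.15890347  0.16194728] [ 0.36004528  0.23606869 -0.01382885] 0.4448828462750477
top hs2 99 [ 0.5768 -0.1581] 0.0083 0.0663 off 0.0032
top hs1 101 [0.4686 0.366 ] 0.0084 0.0669 off 0.0015
top hm 115 [0.4706 0.0881] 0.0207 0.0661 off 0.0011
top hl 344 [0.5917 0.1841] 0.0152 0.1105 off 0.0003
side hs2 91 [ 0.5764 -0.1602] 0.0088 0.066 off 0.0031
side hs1 39 [0.4683 0.3649] 0.009 0.0653 off 0.0027
side hm 134 [0.4703 0.0878] 0.0198 0.0653 off 0.0012
```

View pics/side6.png

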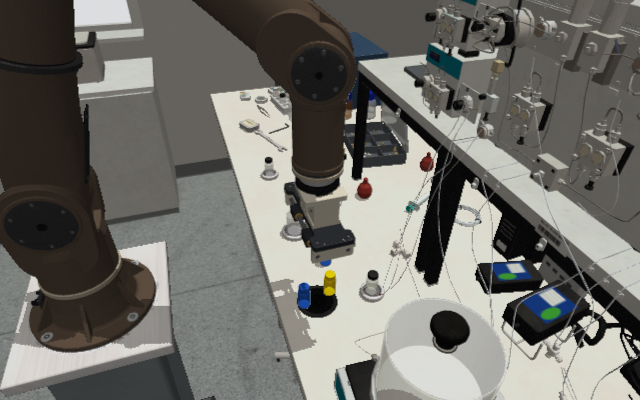

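The second vial stands upright in the right holder (372,285). All four pieces are centred within about 3 mm, the bulb (364,189) and tee (398,250) are in place, and the arm is clear.

```bash
python3 -c "
from cell import job
print(job.sign_off())"
```

```text
the job is handed in; nothing more can be done
None
```

All four pieces stand upright in their holders, each within about 3 mm of the well's centre by the cameras; the bulb and tee were left alone, and the job is handed in (the sign-off returned no verdict).

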